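# Move two bare frames from the drying peg to their grooved blocks

### The arm

A 6-joint arm with a two-finger parallel gripper is mounted at the origin on the work surface. World frame = base frame: x ahead of the robot, y to its left, z up, the work surface at z = 0. Lengths are in mm, angles in rad, forces in N, time in s.
With the tool pointing down it reaches from about 275 to 1000 mm from the base axis. Payload 8.4 kg.
Tool frame: the origin (TCP) lies midway between the tips of the shut fingers; the grasp point (between the pads) lies 19 mm behind it; z points along the fingers, y is the direction in which the jaws open and shut (so a half turn about z gives the same grasp; the last joint's range is limited). The gripper opens to 85 mm and grips with 20 to 120 N. Pads are 22 mm wide; open, the fingers measure 114 mm over their backs; the gripper's body (76 mm by 85 mm) begins 54 mm behind the grasp point. The pads swing forward as they close: fully open they stand 13 mm farther back than shut.
Start: joints at [-1.164, 0.353, 1.633, -0, 1.155, -0.002], TCP at [248.442, -573.502, 231.281] pointing down, gripper open.
Joint ranges: [-2.63, 2.63], [-0.92, 2.1], [0.06, 2.66], [-1.3, 4.44], [0, 2.69], [-3.02, 3.02]. Speed limits (rad/s): [2.22, 2.22, 2.79, 3.14, 3.14, 3.14].

### API

Orientations are given as [roll, pitch, yaw] about the fixed x, y, z axes, in that order (R = Rz(yaw) Ry(pitch) Rx(roll)).
In Python, from rig import r gives the robot as it stands.
- The arm moves only by the tool play_rows, never from a script. Its argument "moves" is a list of rows, each a list of 3 entries, a list of its own where there are three numbers: the turn, a rotation vector about the tool's x, y, z in degrees, then the shift along the tool's x, y, z in mm, then the opening, from 0 (shut) to 1 (fully open). A call has 1 to 20 rows; each row is the pose to reach, as a shift and turn from the pose measured when the call began, along the tool's axes at that moment; what a row does not reach only later rows make up. A row lasts 1/10 s, in which the tool goes at most 50 mm and 8.59 degrees, less where a joint would pass 70% of its speed; a pose out of reach is approached as far as the arm can. A call with a gripper value outside its range is refused whole. The fingers move at their own pace and stop on an object; "newtons" is the grip in N (left out, the last holds). Time passes only in rows, so rows that repeat a pose let the fingers close. It gives the time, the measured TCP pose, the force and the opening at its end, in the units of the state.
- r.sense(): the state, without advancing time (a new reading comes with each control period).
- r.grab_frame(name): name is "scene" or "top" or "wrist"; returns a dict with "color" (420x560x3 uint8, red, green, blue), "K" (3x3 intrinsics, pixels), "k1" (the pictures are not rectified: a ray, as slopes to the right and down, at radius r is drawn at 1 + k1 r^2 times it, then the intrinsics apply), "rvec" (rotation vector, rad) and "tvec" (3), from world to camera coordinates, as OpenCV has them; the wrist camera has in their place "T_tool_cam" (4x4, takes a point from camera to tool coordinates, whose origin is the TCP and whose axes are the flange's). Camera axes: x right, y down, z forward; pixel columns grow to the right and rows downward; lengths in mm; the calibration is good to about 2 mm. A picture is of the moment at which its call begins: read the wrist's pose just before it. There is no depth.
- r.sign_off(): hands the job in, once; it reports no verdict.
Trained networks look in a picture, given as the dict that the camera call returned (one of the last four; its "shot" number tells which), for a name from the list of things; names that differ only in an ending like _2 or _b are one class to them, and where a whole thing is asked for, a point or a joint stands for the part that bears it (a point fixed in the world has none). Each returns a list of dicts, best first, with "conf" (0 to 1); they miss things now and then, are a little off and sometimes report something else, mostly with a low value. They report only what shows in the picture. A call takes as long as a camera call. They do not tell look-alikes from the thing itself.
- r.silhouettes(picture, name): "mask" (420x560 bool, what is visible of it) and "location" ([column, row] in pixels, amid what is visible of it).
The state is a dict: "clock": time; "qpos": joint angles; "qvel": joint speeds; "joint_efforts": joint torques, N m; "eef_pos": TCP position; "tcp_rot": TCP orientation; "contact_force": force on the tool from outside, world axes, zero at the start; "wrist_torque": the same for the moment, N m; "opening": opening from 0.0 (shut) to 1.0 (fully open).
Only numpy, scipy, OpenCV 4.12 (cv2) and the standard library are available. Lean on these libraries where they do the work, as an engineer would, in place of code of your own. Each camera call takes 0.05 s, during which the arm holds its last target.

### The job

Two bare wooden picture frames, a deep square one and a slim tall one, hang one behind the other on the same peg: lift each up and off it and stand it, the same way up as it hung, in the plywood block whose groove fits its thickness (deep frame in the wide groove, slim frame in the narrow one), about centred along the block and with its bottom edge resting on the groove's floor. Lower the frames in rather than dropping them, and never let them touch the bench. Leave the small wet frame hanging on the other stand, and do not shift the bottle, the tape roll or the knife.

Things in the scene. Friction and masses are not known exactly. Their poses are not given: they have to be found in the camera images.
- deep_frame: Deep frame: bare wood, open (no glass or back), 120 mm wide, 120 high, 34 thick, rails 16 mm wide, 175 to 350 g, hanging by its top rail on the pair stand's peg. Origin: middle of the top rail's underside, where it lies on the peg: 16 mm below the top edge, 104 above the bottom edge. x through the thickness (along the peg while hung; faces alike), y along the rail, z up.
- slim_frame: Slim frame: same wood, open, 120 mm wide, 160 high, 18 thick, rails 16 mm wide, 126 to 252 g, in front of or behind the deep frame on the same peg, 65 mm from it centre to centre. Origin: middle of the top rail's underside, where it lies on the peg: 16 mm below the top edge, 144 above the bottom edge. Axes as the deep frame.
- deep_frame_foot (a point): Middle of the deep frame's bottom edge (underside), 104 mm below its origin.
- slim_frame_foot (a point): Middle of the slim frame's bottom edge (underside), 144 mm below its origin.
- pair_stand: Fixed stand: base plate 120 x 110 x 14 mm, 24 mm square post 250 tall, one level round peg 10 mm thick, its top at 240 mm, pointing along the stand's -x (roughly to the robot) to 161 mm from the post's axis; its end turns up to 255 mm, so a frame must rise over 15 mm to come off past the tip. Frames hang 55 and 120 mm from the post's axis. Origin: bench level, on the post's axis; z up.
- single_stand: A fixed stand just like the pair stand, left or right of it, carrying only the wet frame, 75 to 95 mm from its post's axis. Origin and axes as the pair stand.
- wet_frame: The small landscape frame, 110 mm wide, 80 mm high, 18 mm thick, on the single stand's peg: still wet, to be left hanging. Origin: middle of the top rail's underside; the rail is 16 mm wide.
- wide_block: Fixed plywood block with the wide groove: 80 mm (x) by 100 mm (y) by 48 mm high. The groove is 40 mm wide, runs along y, open at both ends, 36 mm deep; its floor is 12 mm above the bench. Origin: centre of the underside, z up.
- narrow_block: Fixed plywood block with the narrow groove: 64 mm (x) by 100 mm (y) by 48 mm high. The groove is 24 mm wide, runs along y, open at both ends, 36 mm deep; its floor is 12 mm above the bench. Origin: centre of the underside, z up. The two blocks may change places.
- wide_block_floor (a point): Centre of the wide groove's floor, 12 mm above the bench; axes as the block.
- narrow_block_floor (a point): Centre of the narrow groove's floor, 12 mm above the bench; axes as the block.
- glue_bottle: Bystander: white glue bottle, 58 mm in diameter, blue cap, 195 mm tall, standing. Origin: centre of the underside.
- tape_roll: Bystander: brown tape roll lying flat, 88 mm in diameter, 48 mm high. Origin: centre of the underside.
- knife: Bystander: yellow utility knife lying flat, about 132 mm long along its x, 30 mm wide, 25 mm high. Origin: under the middle of the handle.
There are look-alikes about, which are no part of the job. What is shaped like the slim_frame but orange or turquoise is not meant. Leave any yellow look-alike of the deep_frame alone.

How it is judged (in metres and radians):
At the end, for the whole second after the job is handed in: Deep frame in the wide groove, slim in the narrow: foot within 12 mm across, 35 mm along and 5 mm in height of the groove floor centre, upright within 0.25 rad, aligned within 0.3 rad, at rest; wet frame, bottle, roll and knife within 30 mm of their starts, bottle standing (0.3 rad) (x of deep_frame_foot in the frame of wide_block_floor between -0.012 and 0.012 m and y of deep_frame_foot in the frame of wide_block_floor between -0.035 and 0.035 m and z of deep_frame_foot in the frame of wide_block_floor between -0.005 and 0.005 m and angle between each of deep_frame, slim_frame's own z axis and vertical below 0.25 rad and angle between the x axis of deep_frame and the x axis of wide_block, either way round below 0.3 rad and linear speed of each of deep_frame, slim_frame below 0.02 m/s and angular speed of each of deep_frame, slim_frame below 0.15 rad/s and x of slim_frame_foot in the frame of narrow_block_floor between -0.012 and 0.012 m and y of slim_frame_foot in the frame of narrow_block_floor between -0.035 and 0.035 m and z of slim_frame_foot in the frame of narrow_block_floor between -0.005 and 0.005 m and angle between the x axis of slim_frame and the x axis of narrow_block, either way round below 0.3 rad and distance of each of wet_frame, glue_bottle, tape_roll, knife from where it was at the start of the episode below 0.03 m and angle between glue_bottle's own z axis and vertical below 0.3 rad); the robot touches nothing.
It fails at once if a frame to be moved touches the bench (height (world z) of any of deep_frame_foot, slim_frame_foot below 0.006 m or height (world z) of any of deep_frame, slim_frame below 0.022 m).
It fails at once if a frame to be moved is dropped (faster than 0.4 m/s while not held) ((linear speed of deep_frame above 0.4 m/s and contact force between deep_frame and the fingers below 0.05 N) or (linear speed of slim_frame above 0.4 m/s and contact force between slim_frame and the fingers below 0.05 N)).
It fails at once if the wet frame is shifted by 30 mm or more (distance of wet_frame from where it was at the start of the episode above 0.03 m).
It fails at once if the bottle, tape roll or knife is shifted by 30 mm or more (distance of any of glue_bottle, tape_roll, knife from where it was at the start of the episode above 0.03 m).
It fails at once if the bottle is tipped (angle between glue_bottle's own z axis and vertical above 0.3 rad).
It also fails if it takes over 72 s, if anything falls off the work surface, if the arm or the gripper's body presses on something with over 40 N, if the wrist force passes 120 N, or if a joint passes its speed limit or range.

## Working session

There is one attempt and no reset: what is moved stays moved. The work goes in short steps, Python scripts to look and compute and a tool call to move; the robot and the scene stay as the last step left them, time stands still between calls to the robot, and variables do not carry over. Pictures are saved under pics/ and viewed, and the job is handed in when it is done.

Besides the shell and the picture viewer there is one more tool, called after ">>>" as name([rows], argument=value, ...), one row to a line, values as JSON. play_rows: Moves the arm, as the interface text tells. Its arguments: {"type":"object","properties":{"moves":{"type":"array"},"newtons":{"type":"number"}},"required":["moves"]}

```bash
ls; mkdir -p pics
python3 - <<'E'
from rig import r
import cv2
s=r.sense();print({k:s[k] for k in s})
for n in ["scene","top","wrist"]:
    p=r.grab_frame(n)
    cv2.imwrite(f"pics/{n}0.png",p["color"][:,:,::-1])
    print(n,{k:p[k] for k in p if k!="color"})
E
```

```text
pics
{'clock': 0.0, 'qpos': array([-1.16437743e+00,  3.53637881e-01,  1.63411244e+00,  8.41763118e-07,
        1.15518881e+00, -2.38782750e-03]), 'qvel': array([-0.00019239,  0.00128563, -0.00173874,  0.00214853,  0.0001043 ,
        0.0014747 ]), 'joint_efforts': array([-1.58731593e-03, -6.05253696e+01, -3.42067802e+01,  1.41144415e-04,
        9.50746879e-03,  1.65377480e-05]), 'eef_pos': array([ 248.27253043, -573.07286588,  230.57737132]), 'tcp_rot': array([-3.14024619e+00, -3.98478443e-06,  4.08806379e-01]), 'contact_force': array([-1.10175517, -0.54767791,  0.68479596]), 'wrist_torque': array([ 0.02721041, -0.03465196,  0.00101675]), 'opening': 0.9998733601778785}
scene {'K': array([[424.29924082,   0.        , 278.45915588],
       [  0.        , 424.29924082, 212.55211852],
       [  0.        ,   0.        ,   1.        ]]), 'k1': -0.06546527948718286, 'rvec': array([ 2.12873841,  1.59098117, -0.44968275]), 'tvec': array([-208.10461611, -377.61670976, 1480.28377892]), 'shot': 1}
top {'K': array([[511.88137581,   0.        , 278.44232738],
       [  0.        , 511.88137581, 201.26158013],
       [  0.        ,   0.        ,   1.        ]]), 'k1': 0.0635410348386356, 'rvec': array([ 2.18726971, -2.17331808,  0.05090282]), 'tvec': array([  47.62719065,  595.35247124, 1286.63311774]), 'shot': 2}
wrist {'K': array([[293.14843833,   0.        , 276.70096655],
       [  0.        , 293.14843833, 207.16110705],
       [  0.        ,   0.        ,   1.        ]]), 'k1': -0.06203788356732962, 'T_tool_cam': array([[ 6.17618834e-04, -9.49798563e-01, -3.12861485e-01,
         8.00835996e+01],
       [ 9.99999801e-01,  6.25877061e-04,  7.40314140e-05,
         4.77955897e-01],
       [ 1.25497896e-04, -3.12861469e-01,  9.49798761e-01,
        -1.42712656e+02],
       [ 0.00000000e+00,  0.00000000e+00,  0.00000000e+00,
         1.00000000e+00]]), 'shot': 3}
```

View pics/scene0.png

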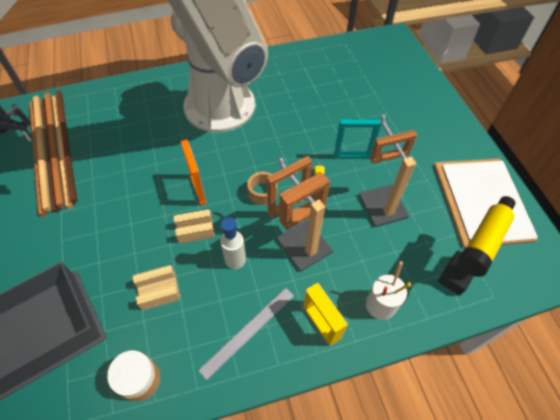

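View pics/top0.png

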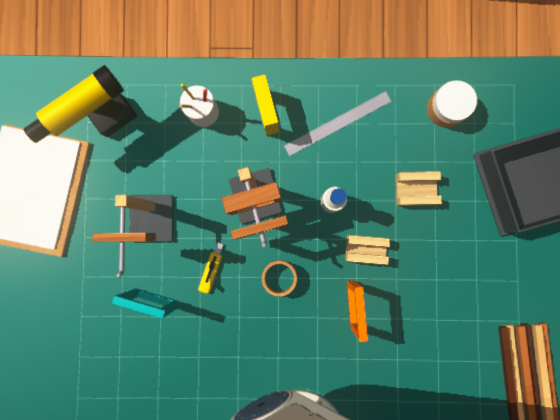

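View pics/wrist0.png

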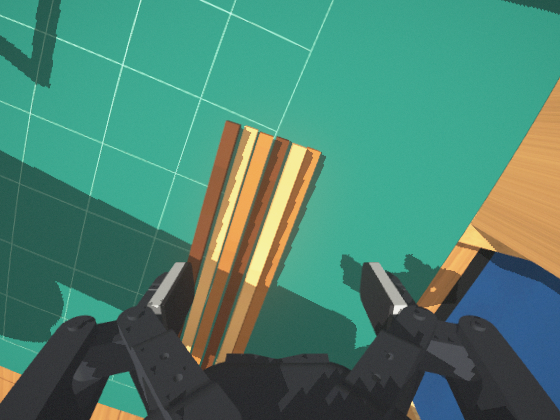

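```bash
cat > h.py <<'E'
import numpy as np, cv2
from scipy.spatial.transform import Rotation as Ro
def cam(p, s=None):
    """returns R,t world->cam"""
    if 'rvec' in p:
        return cv2.Rodrigues(np.array(p['rvec'],float))[0], np.array(p['tvec'],float)
    T=np.eye(4); T[:3,:3]=Ro.from_euler('xyz',s['tcp_rot']).as_matrix(); T[:3,3]=s['eef_pos']
    W=np.linalg.inv(T@p['T_tool_cam']); return W[:3,:3],W[:3,3]
def proj(p,X,s=None):
    R,t=cam(p,s); d=np.array([p['k1'],0,0,0.])
    return cv2.projectPoints(np.asarray(X,float).reshape(-1,1,3),cv2.Rodrigues(R)[0],t,p['K'],d)[0].reshape(-1,2)
def atz(p,uv,z,s=None):
    R,t=cam(p,s)
    n=cv2.undistortPoints(np.asarray(uv,float).reshape(-1,1,2),p['K'],np.array([p['k1'],0,0,0.])).reshape(-1,2)
    d=np.c_[n,np.ones(len(n))]@R; c=-R.T@t
    return c+d*((z-c[2])/d[:,2])[:,None]
E
python3 - <<'E'
from rig import r
from h import *
import pickle
names=["deep_frame","slim_frame","wet_frame","pair_stand","single_stand","wide_block","narrow_block","glue_bottle","tape_roll","knife"]
out={}
for n in ["scene","top"]:
    p=r.grab_frame(n); im=p["color"][:,:,::-1].copy(); out[n]=(p,{})
    for i,k in enumerate(names):
        ds=r.silhouettes(p,k); out[n][1][k]=ds
        print(n,k,[(round(d['conf'],2),np.round(d['location']).tolist(),int(d['mask'].sum())) for d in ds[:4]])
        for j,d in enumerate(ds[:1]):
            c=cv2.findContours(d['mask'].astype(np.uint8),cv2.RETR_LIST,cv2.CHAIN_APPROX_NONE)[0]
            col=[int(v) for v in cv2.applyColorMap(np.uint8([[i*25]]),cv2.COLORMAP_HSV)[0,0]]
            cv2.drawContours(im,c,-1,col,1)
    cv2.imwrite(f"pics/m_{n}.png",im[100:330,60:480] if n=="top" else im[100:330,100:460])
pickle.dump(out,open("m.pkl","wb"))
for n in("top","scene"):
    a=cv2.imread(f"pics/m_{n}.png"); cv2.imwrite(f"pics/m_{n}.png",cv2.resize(a,None,fx=1.9,fy=1.9,interpolation=cv2.INTER_CUBIC))
p=out['top'][0]
for nm,uv,z in [("post",(245,175),250),("deep",(251,198),256),("slim",(259,227),256),("blkA",(418,189),48),("blkB",(368,250),48),("bottle",(334,196),195),("orange",(357,310),80)]:
    print(nm,atz(p,[uv],z).round())
E
```

```text
scene deep_frame [(0.97, [322.0, 315.0], 1450), (0.62, [298.0, 198.0], 1600)]
scene slim_frame [(0.91, [195.0, 176.0], 568), (0.85, [354.0, 128.0], 830), (0.82, [280.0, 172.0], 913)]
scene wet_frame [(0.76, [390.0, 144.0], 760)]
scene pair_stand [(0.83, [306.0, 239.0], 2116), (0.58, [195.0, 226.0], 1053), (0.45, [231.0, 250.0], 961)]
scene single_stand [(0.22, [231.0, 246.0], 945)]
scene wide_block [(0.92, [156.0, 287.0], 1463), (0.57, [229.0, 249.0], 947)]
scene narrow_block [(0.61, [194.0, 224.0], 1022), (0.56, [389.0, 197.0], 1959)]
scene glue_bottle [(0.56, [230.0, 249.0], 950)]
scene tape_roll []
scene knife []
top deep_frame [(0.86, [266.0, 105.0], 884), (0.57, [250.0, 197.0], 1054)]
top slim_frame [(0.97, [358.0, 310.0], 816), (0.94, [145.0, 305.0], 1050), (0.56, [260.0, 227.0], 502)]
top wet_frame [(0.49, [255.0, 187.0], 1383)]
top pair_stand [(0.77, [255.0, 187.0], 1373)]
top single_stand [(0.94, [147.0, 215.0], 2384)]
top wide_block [(0.94, [416.0, 188.0], 1430)]
top narrow_block [(0.61, [367.0, 246.0], 1040), (0.27, [277.0, 290.0], 462)]
top glue_bottle [(0.77, [335.0, 198.0], 538)]
top tape_roll [(0.63, [281.0, 289.0], 411), (0.61, [120.0, 237.0], 608)]
top knife [(0.6, [212.0, 268.0], 533)]
post [[635. 118. 250.]]
deep [[586. 105. 256.]]
slim [[526.  87. 256.]]
blkA [[ 626. -295.   48.]]
blkB [[ 474. -171.   48.]]
bottle [[596. -74. 195.]]
orange [[ 332. -139.   80.]]
```

```bash
cat > fit.py <<'E'
from h import *
import pickle
from scipy.optimize import minimize
def box(cx,cy,cz,sx,sy,sz):
    return np.array([[cx+a*sx/2,cy+b*sy/2,cz+c*sz/2] for a in(-1,1) for b in(-1,1) for c in(-1,1)])
def frame(t,w,hh):
    top=16
    return [box(0,0,8,t,w,16),box(0,0,16-hh+8,t,w,16),box(0,w/2-8,16-hh/2,t,16,hh),box(0,-w/2+8,16-hh/2,t,16,hh)]
def block(sx,g):
    e=(sx-g)/2
    return [box(0,0,6,sx,100,12),box(-(g+e)/2,0,24,e,100,48),box((g+e)/2,0,24,e,100,48)]
M={'deep':frame(34,120,120),'slim':frame(18,120,160),'wet':frame(18,110,80),'wide':block(80,40),'narrow':block(64,24)}
S=4
def render(p,parts,pose):
    x,y,z,yaw=pose[:4]; R=Ro.from_euler('z',yaw).as_matrix()
    if len(pose)>4: R=R@Ro.from_euler('xyz',[pose[4],0,0]).as_matrix()
    m=np.zeros((420*S,560*S),np.uint8)
    for b in parts:
        uv=proj(p,b@R.T+[x,y,z])
        cv2.fillConvexPoly(m,cv2.convexHull(np.round((uv+.5)*S).astype(np.int32)),1)
    return m.astype(bool)
def up(m): return np.kron(m.astype(np.uint8),np.ones((S,S),np.uint8)).astype(bool)
def fit(name,views,x0,z):
    """views: list (pic,mask)"""
    U=[(p,up(m)) for p,m in views]
    def cost(q):
        c=0
        for p,m in U:
            g=render(p,M[name],[q[0],q[1],z,q[2]/100]); c+=1-(g&m).sum()/(g|m).sum()
        return c/len(U)
    best=None
    for dy in(-15,0,15):
        x=np.array(x0,float); x[2]+=dy
        o=minimize(cost,x,method='Nelder-Mead',options=dict(initial_simplex=[x,x+[12,0,0],x+[0,12,0],x+[0,0,12]],xatol=.2,fatol=1e-4))
        if best is None or o.fun<best.fun: best=o
    return best
E
python3 - <<'E'
from fit import *
o=pickle.load(open('m.pkl','rb'))
T,tm=o['top'];Sc,sm=o['scene']
jobs=[('deep','deep_frame',1,1,[586,105,25],240),('slim','slim_frame',2,2,[526,87,25],240),('wide','wide_block',0,0,[626,-295,0],0),('narrow','narrow_block',0,0,[474,-171,-5],0)]
for n,k,i,j,x0,z in jobs:
    for lab,v in [('both',[(T,tm[k][i]['mask']),(Sc,sm[k][j]['mask'])]),('top',[(T,tm[k][i]['mask'])]),('scene',[(Sc,sm[k][j]['mask'])])]:
        b=fit(n,v,x0,z); print(n,lab,b.x.round(1),round(b.fun,3))
E
```

```text
deep both [587.5 105.2  26.6] 0.117
deep top [588.  105.9  26.2] 0.092
deep scene [586.7 105.2  28.7] 0.132
slim both [525.2  86.7  26.8] 0.245
slim top [525.6  88.1  27.1] 0.135
slim scene [524.1  86.4  28.2] 0.342
wide both [ 629.1 -300.5    3.5] 0.046
wide top [ 628.8 -299.5    2.6] 0.029
wide scene [ 629.6 -301.6    1.9] 0.043
narrow both [ 475.3 -172.3   -8.4] 0.061
narrow top [ 475.3 -170.5   -9.5] 0.064
narrow scene [ 474.6 -173.5   -7.3] 0.039
```

View pics/m_top.png

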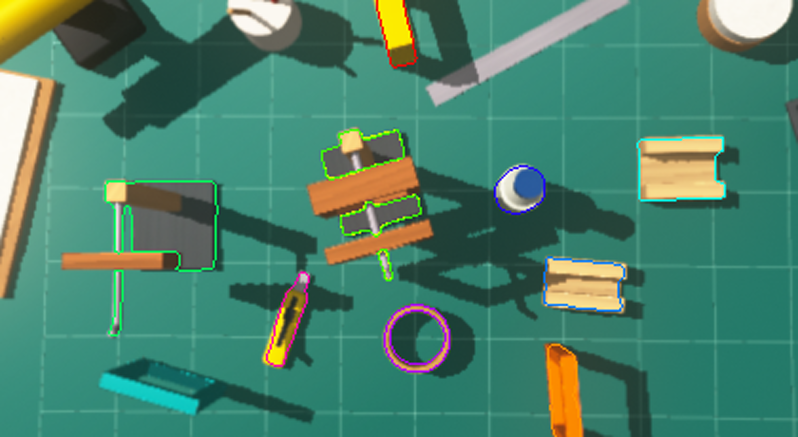

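View pics/m_scene.png

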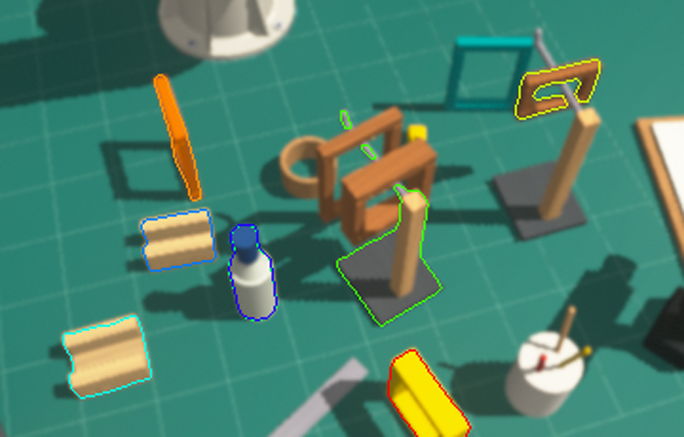

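```bash
cat > go.py <<'E'
import sys
from h import *
from rig import r
def plan(xyz,yaw,tilt=None):
    s=r.sense(); R0=Ro.from_euler('xyz',s['tcp_rot']); R1=Ro.from_euler('xyz',[np.pi,0,yaw])
    print('turn',np.degrees((R0.inv()*R1).as_rotvec()).round(2),'shift',R0.inv().apply(np.array(xyz)-s['eef_pos']).round(1))
if __name__=='__main__':
    a=[float(v) for v in sys.argv[1:]]
    while a: plan(a[:3],a[3]); a=a[4:]
E
python3 go.py 300 -500 400 1.0 533.5 58.6 340 1.84
```

```text
turn [ -0.    -0.   -33.88] shift [  76.5  -46.9 -168.7]
turn [ -0.  -0. -82.] shift [ 512.8 -466.7 -108.7]
```

>>> play_rows([
  [[0,0,-10],[20,-15,-60],1],
  [[0,0,-20],[50,-35,-120],0.5],
  [[0,0,-34],[76,-47,-169],0.5],
  [[0,0,-34],[76,-47,-169],0.5],
  [[0,0,-82],[513,-467,-109],0.5],
  [[0,0,-82],[513,-467,-109],0.5],
  [[0,0,-82],[513,-467,-109],0.5],
  [[0,0,-82],[513,-467,-109],0.5],
  [[0,0,-82],[513,-467,-109],0.5],
  [[0,0,-82],[513,-467,-109],0.5],
  [[0,0,-82],[513,-467,-109],0.5],
  [[0,0,-82],[513,-467,-109],0.5],
  [[0,0,-82],[513,-467,-109],0.5],
  [[0,0,-82],[513,-467,-109],0.5],
  [[0,0,-82],[513,-467,-109],0.5],
  [[0,0,-82],[513,-467,-109],0.5],
  [[0,0,-82],[513,-467,-109],0.5],
  [[0,0,-82],[513,-467,-109],0.5],
  [[0,0,-82],[513,-467,-109],0.5],
  [[0,0,-82],[513,-467,-109],0.5],
], newtons=60)

```text
clock: 3.25
eef_pos: [533.2, 57.6, 340.6]
tcp_rot: [3.142, 0.0, 1.839]
contact_force: [-0.6, -1.2, 0.7]
opening: 0.504
```

```bash
cat > look.py <<'E'
import sys
from h import *
from rig import r
from fit import M
def edges(nm,pose):
    R=Ro.from_euler('z',pose[3]).as_matrix(); return [b@R.T+pose[:3] for b in M[nm]]
def look(fn,models,name='wrist',crop=None,k=1):
    s=r.sense(); p=r.grab_frame(name); im=p['color'][:,:,::-1].copy()
    if crop: x0,x1,y0,y1=crop
    else: x0,x1,y0,y1=0,560,0,420
    im=cv2.resize(im[y0:y1,x0:x1],None,fx=k,fy=k,interpolation=cv2.INTER_CUBIC)
    for nm,pose in models:
        for b in edges(nm,np.array(pose,float)):
            uv=(proj(p,b,s)-[x0,y0])*k
            for i in range(8):
                for j in(1,2,4):
                    if i<i^j: cv2.line(im,tuple(int(v) for v in uv[i].round()),tuple(int(v) for v in uv[i^j].round()),(255,0,255),1)
    cv2.imwrite('pics/'+fn,im); return s,p
E
python3 - <<'E'
from look import *
s,p=look('w1.png',[('slim',(525.5,87.5,240,.27)),('deep',(587.5,105.5,240,.267))])
print(s['clock'],s['eef_pos'],s['tcp_rot'],s['opening'])
cv2.imwrite('pics/w1raw.png',p['color'][:,:,::-1])
E
```

```text
3.25 [533.17215789  57.62417251 340.56586253] [3.14150790e+00 3.45762632e-04 1.83856737e+00] 0.5044192200435805
```

View pics/w1.png

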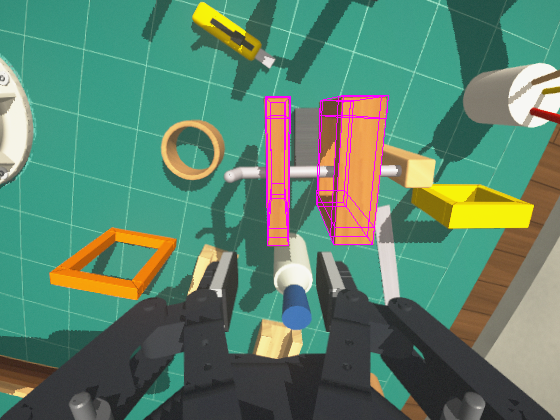

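>>> play_rows([
  [[0,0,0],[1,0,40],0.5],
  [[0,0,0],[1,0,70],0.5],
  [[0,0,0],[1,0,90],0.5],
  [[0,0,0],[1,0,109],0.5],
  [[0,0,0],[1,0,109],0.5],
  [[0,0,0],[1,0,109],0.5],
], newtons=60)

```text
clock: 3.9
eef_pos: [533.1, 57.7, 232.2]
tcp_rot: [3.141, 0.0, 1.837]
contact_force: [0.2, 0.1, 0.7]
opening: 0.501
```

Run:
```python
from look import *
s,p=look('w2.png',[('slim',(525.5,87.5,240,.27))])
print(s['clock'],s['eef_pos'],s['tcp_rot'],s['opening'])
```

```text
3.9 [533.09341565  57.73397732 232.24291459] [3.14114298e+00 4.16437426e-04 1.83707230e+00] 0.5007165460647125
```

View pics/w2.png

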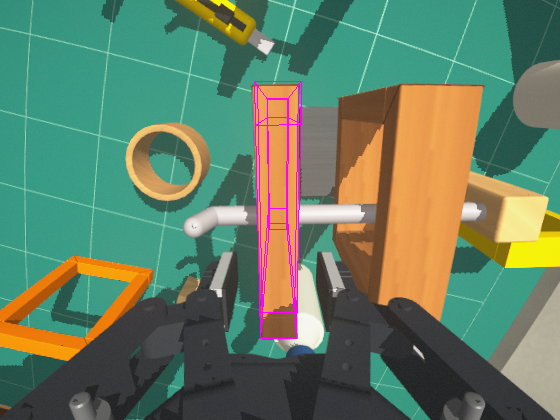

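>>> play_rows([
  [[0,0,0],[0,0,0],0.2],
  [[0,0,0],[0,0,0],0.1],
  [[0,0,0],[0,0,0],0],
  [[0,0,0],[0,0,0],0],
  [[0,0,0],[0,0,0],0],
  [[0,0,0],[0,0,0],0],
  [[0,0,0],[0,0,0],0],
  [[0,0,0],[0,0,0],0],
], newtons=60)

```text
clock: 4.75
eef_pos: [534.4, 58.0, 234.2]
tcp_rot: [3.138, 0.001, 1.837]
contact_force: [-0.1, -0.8, 7.6]
opening: 0.195
```

Run:
```python
from look import *
s,p=look('w3.png',[('slim',(525.5,87.5,240,.27))])
print(s['clock'],s['eef_pos'],s['tcp_rot'],s['opening'],s['contact_force'])
```

```text
4.75 [534.44064018  57.96540612 234.15408669] [3.13754596e+00 1.17682445e-03 1.83741413e+00] 0.19541279973695577 [-0.14908951 -0.76561286  7.58484779]
```

View pics/w3.png

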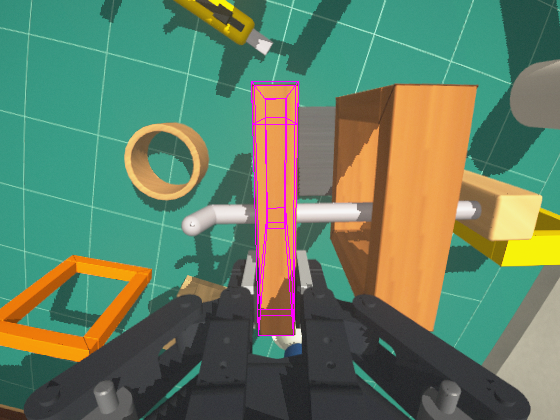

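>>> play_rows([
  [[0,0,0],[0,0,-8],0],
  [[0,0,0],[0,0,-18],0],
  [[0,0,0],[0,0,-30],0],
  [[0,0,0],[0,0,-36],0],
  [[0,0,0],[0,0,-38],0],
  [[0,0,0],[0,-8,-38],0],
  [[0,0,0],[0,-22,-38],0],
  [[0,0,0],[0,-40,-38],0],
  [[0,0,0],[0,-60,-38],0],
  [[0,0,0],[0,-78,-38],0],
  [[0,0,0],[0,-92,-40],0],
  [[0,0,0],[0,-100,-45],0],
  [[0,0,0],[0,-100,-50],0],
  [[0,0,0],[0,-100,-50],0],
])

```text
clock: 6.2
eef_pos: [438.8, 31.7, 284.9]
tcp_rot: [3.135, 0.002, 1.837]
contact_force: [1.1, -1.1, -1.8]
opening: 0.198
```

```bash
python3 - <<'E'
from look import *
s=r.sense()
R=Ro.from_euler('xyz',s['tcp_rot']); o=R.apply([30.8,0,-5.8])+s['eef_pos']; yaw=s['tcp_rot'][2]-np.pi/2
print(o,yaw)
s,p=look('w4.png',[('slim',(*o,yaw))])
look('s4.png',[('slim',(*o,yaw))],'scene',(150,430,80,290),2.5)
print(s['clock'],s['eef_pos'],s['tcp_rot'],s['opening'],s['contact_force'])
E
python3 go.py 475 -200 288 1.488
```

```text
[430.60105959  61.37574757 290.6957971 ] 0.26649412087292745
6.2 [438.75126502  31.66373294 284.94685474] [3.13507243e+00 1.65345617e-03 1.83729045e+00] 0.19826262484720264 [ 1.08394874 -1.08868188 -1.82618495]
turn [ 0.3   0.03 20.02] shift [-233.1  -25.9   -3.7]
```

View pics/w4.png

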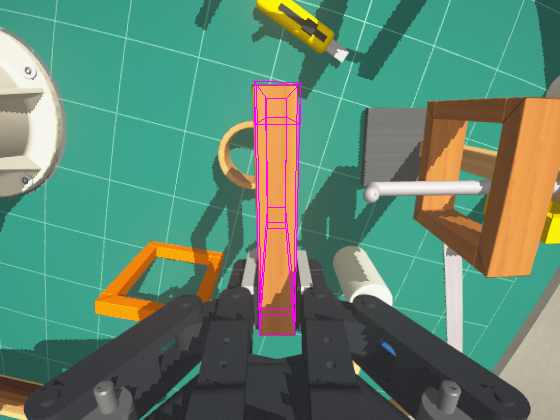

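View pics/s4.png

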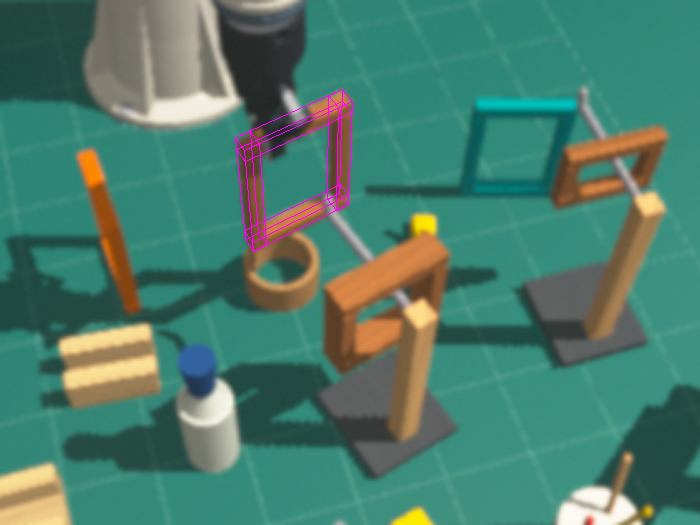

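```bash
python3 go.py 472.5 -202.7 270 1.488
```

```text
turn [ 0.3   0.03 20.02] shift [-235.1  -29.1   14.3]
```

>>> play_rows([
  [[0.3,0,2],[-15,-5,0],0],
  [[0.3,0,6],[-45,-15,0],0],
  [[0.3,0,10],[-85,-29,0],0],
  [[0.3,0,16],[-125,-29,0],0],
  [[0.3,0,20],[-165,-29,0],0],
  [[0.3,0,20],[-200,-29,0],0],
  [[0.3,0,20],[-225,-29,8],0],
  [[0.3,0,20],[-235,-29,14],0],
  [[0.3,0,20],[-235,-29,14],0],
  [[0.3,0,20],[-235,-29,14],0],
  [[0.3,0,20],[-235,-29,14],0],
  [[0.3,0,20],[-235,-29,14],0],
])

```text
clock: 7.5
eef_pos: [472.7, -201.7, 270.7]
tcp_rot: [3.141, 0.0, 1.49]
contact_force: [0.2, 1.2, -1.2]
opening: 0.194
```

```bash
cat > chk.py <<'E'
from look import *
import sys
nm,off,zo,blk,tag=sys.argv[1],float(sys.argv[2]),float(sys.argv[3]),sys.argv[4],sys.argv[5]
B={'narrow':(475,-172,0,-.083),'wide':(629,-300.5,0,.03)}[blk]
s=r.sense()
R=Ro.from_euler('xyz',s['tcp_rot']); o=R.apply([off,0,-zo])+s['eef_pos']; yaw=s['tcp_rot'][2]-np.pi/2
print('frame origin',o.round(1),yaw.round(3),'foot z',o[2]-{'slim':144,'deep':104}[nm])
m=[(nm,(*o,yaw)),(blk,B)]
look(f'w{tag}.png',m)
c={'narrow':((130,330,120,270),(300,440,180,300)),'wide':((90,290,180,330),(340,500,120,260))}[blk]
look(f's{tag}.png',m,'scene',c[0],4)
look(f't{tag}.png',m,'top',c[1],5)
print(s['clock'],s['eef_pos'],s['tcp_rot'],s['opening'],s['contact_force'])
E
python3 chk.py slim 30.8 5.8 narrow 5
```

```text
frame origin [ 475.1 -171.   276.5] -0.081 foot z 132.45515972966723
7.5 [ 472.65599446 -201.66746895  270.66944228] [3.14097598e+00 4.63663053e-04 1.48965738e+00] 0.19440085676238136 [ 0.16571574  1.21041666 -1.24215057]
```

View pics/w5.png

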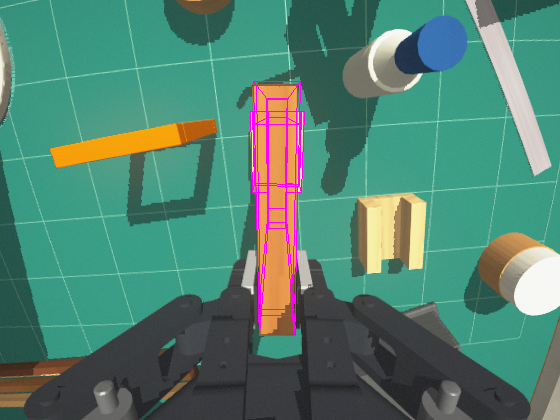

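View pics/s5.png

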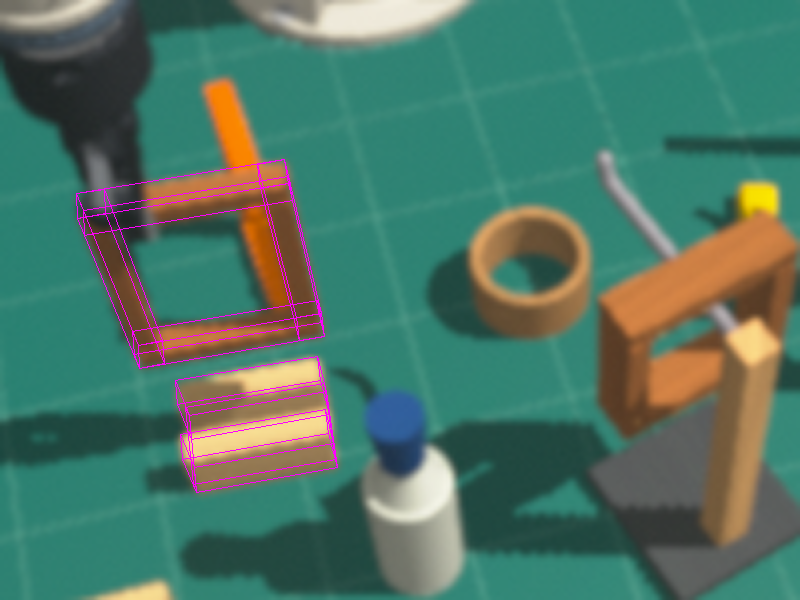

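View pics/t5.png

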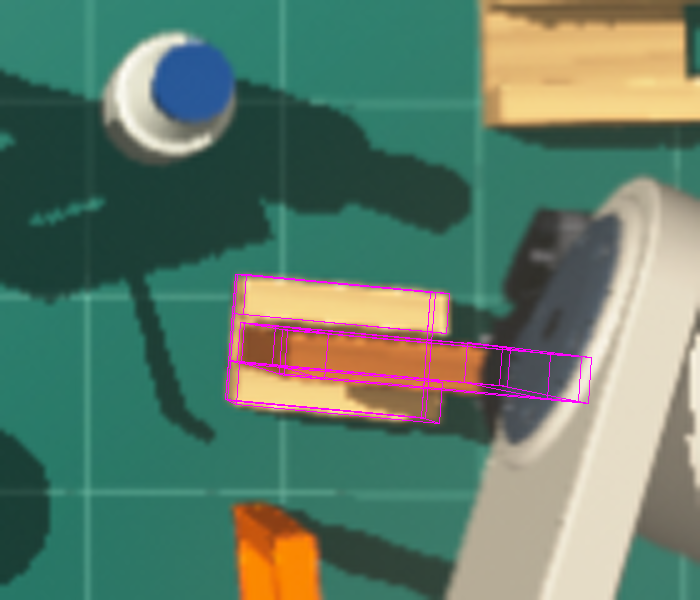

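>>> play_rows([
  [[0,0,0],[-1,0,20],0],
  [[0,0,0],[-1,0,45],0],
  [[0,0,0],[-1,0,65],0],
  [[0,0,0],[-1,0,76],0],
  [[0,0,0],[-1,0,78],0],
  [[0,0,0],[-1,0,78],0],
  [[0,0,0],[-1,0,78],0],
])

```text
clock: 8.35
eef_pos: [473.3, -203.4, 193.6]
tcp_rot: [3.139, 0.001, 1.489]
contact_force: [0.3, -0.2, -1.5]
opening: 0.194
```

```bash
python3 chk.py slim 30.8 5.8 narrow 6
```

```text
frame origin [ 475.8 -172.7  199.4] -0.081 foot z 55.41171270936536
8.35 [ 473.30975536 -203.37467952  193.64582078] [3.13940576e+00 1.10683957e-03 1.48930240e+00] 0.1943926043779787 [ 0.30401378 -0.15754424 -1.51167711]
```

View pics/w6.png

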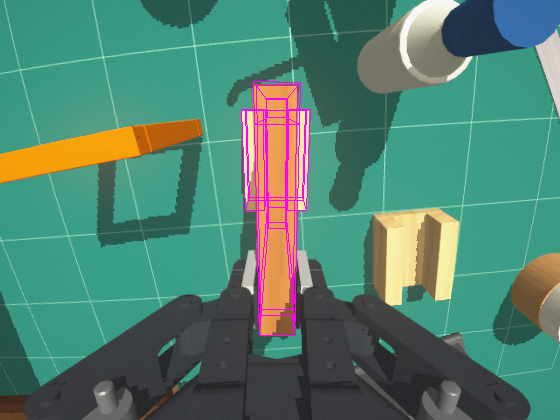

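View pics/s6.png

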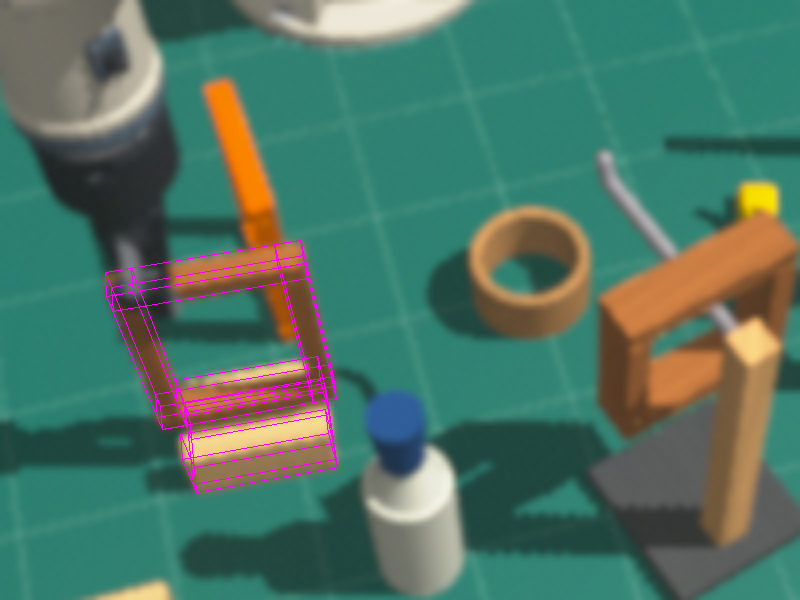

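View pics/t6.png

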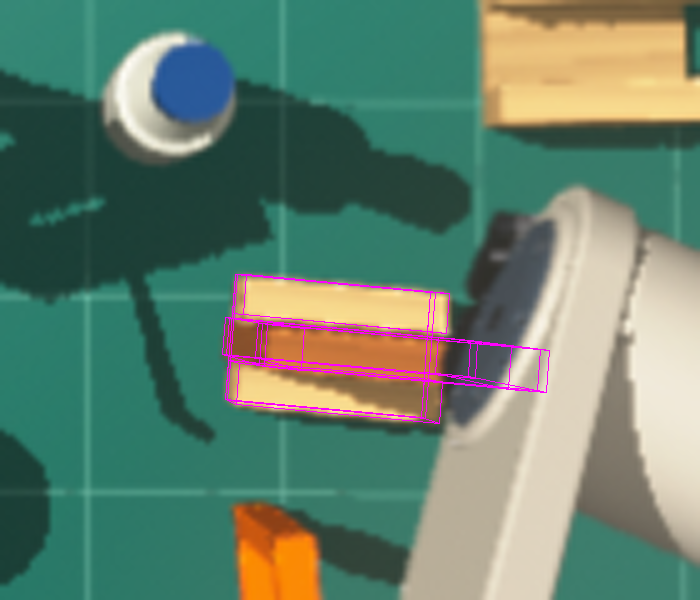

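>>> play_rows([
  [[0.1,0,0],[0,-1,0],0],
  [[0.1,0,0],[0,-1,6],0],
  [[0.1,0,0],[0,-1,12],0],
  [[0.1,0,0],[0,-1,18],0],
  [[0.1,0,0],[0,-1,22],0],
  [[0.1,0,0],[0,-1,22],0],
])

```text
clock: 9.1
eef_pos: [471.7, -203.0, 170.5]
tcp_rot: [-3.14, 0.001, 1.489]
contact_force: [-0.1, -0.4, -1.2]
opening: 0.198
```

```bash
python3 chk.py slim 30.8 5.8 narrow 7
python3 - <<'E'
import cv2
a=cv2.imread('pics/w6.png')
E
```

```text
frame origin [ 474.2 -172.3  176.3] -0.082 foot z 32.307025648233946
9.1 [ 471.65003551 -203.04708565  170.52346421] [-3.14038405e+00  5.33555333e-04  1.48917061e+00] 0.1979122454484926 [-0.08871715 -0.37377146 -1.15683444]
```

View pics/s7.png

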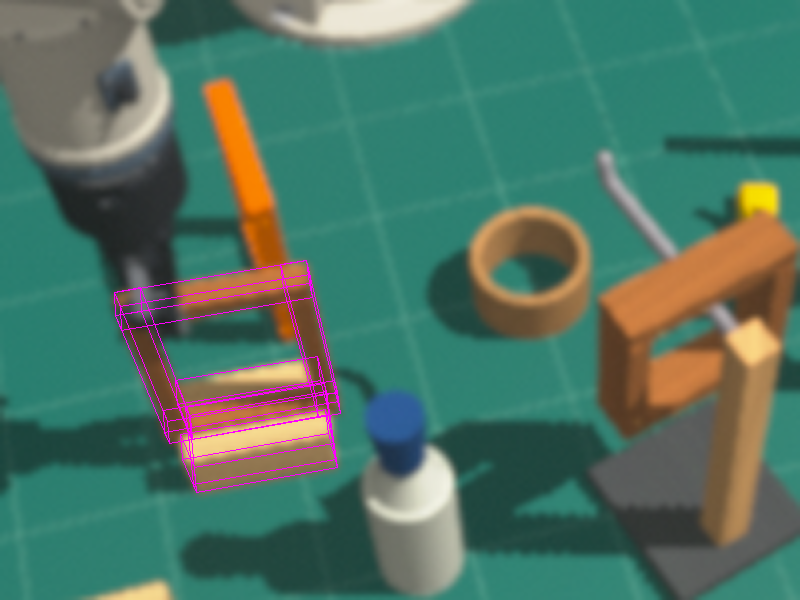

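View pics/w7.png

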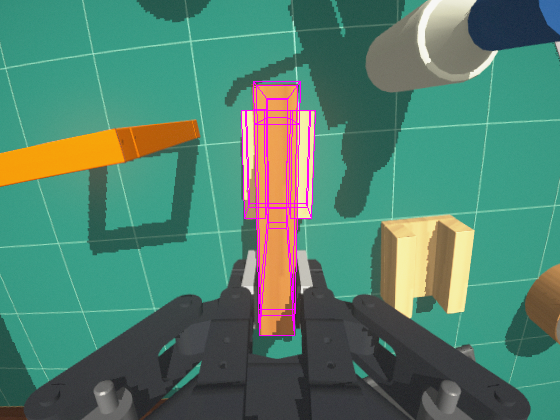

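>>> play_rows([
  [[0,0,0],[0,0,5],0],
  [[0,0,0],[0,0,10],0],
  [[0,0,0],[0,0,14],0],
  [[0,0,0],[0,0,17],0],
  [[0,0,0],[0,0,19],0],
  [[0,0,0],[0,0,20],0],
  [[0,0,0],[0,0,20],0],
])

```text
clock: 9.95
eef_pos: [472.2, -203.3, 151.4]
tcp_rot: [3.141, 0.001, 1.489]
contact_force: [-0.6, -0.3, -1.1]
opening: 0.198
```

>>> play_rows([
  [[0,0,0],[0,0,1],0],
  [[0,0,0],[0,0,2],0],
  [[0,0,0],[0,0,2.5],0],
  [[0,0,0],[0,0,2.5],0],
])

```text
clock: 10.35
eef_pos: [473.2, -203.9, 150.5]
tcp_rot: [3.139, 0.002, 1.489]
contact_force: [-2.9, -0.1, 13.0]
opening: 0.2
```

>>> play_rows([
  [[0,0,0],[0,0,-0.5],0.1],
  [[0,0,0],[0,0,-0.5],0.22],
  [[0,0,0],[0,0,-0.5],0.3],
  [[0,0,0],[0,0,-0.5],0.4],
  [[0,0,0],[0,0,-0.5],0.5],
  [[0,0,0],[0,0,-0.5],0.5],
  [[0,0,0],[0,0,-0.5],0.5],
])

```text
clock: 11.05
eef_pos: [473.2, -203.8, 150.9]
tcp_rot: [3.139, 0.002, 1.489]
contact_force: [-0.2, -0.2, -0.5]
opening: 0.501
```

Run:
```python
from look import *
m=[('slim',(475,-172,156,-.083)),('narrow',(475,-172,0,-.083))]
s,p=look('w8.png',m)
look('s8.png',m,'scene',(130,330,120,270),4)
print(s['clock'],s['eef_pos'],s['tcp_rot'],s['opening'],s['contact_force'])
```

```text
11.05 [ 473.16484762 -203.84475034  150.9279423 ] [3.13938835e+00 1.85174513e-03 1.48919016e+00] 0.5005060632391914 [-0.16455735 -0.16812832 -0.45785985]
```

View pics/w8.png

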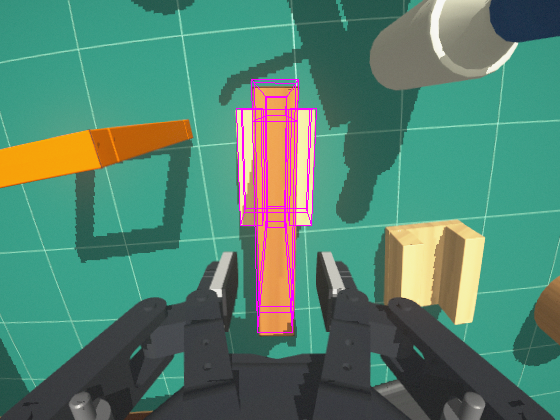

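View pics/s8.png

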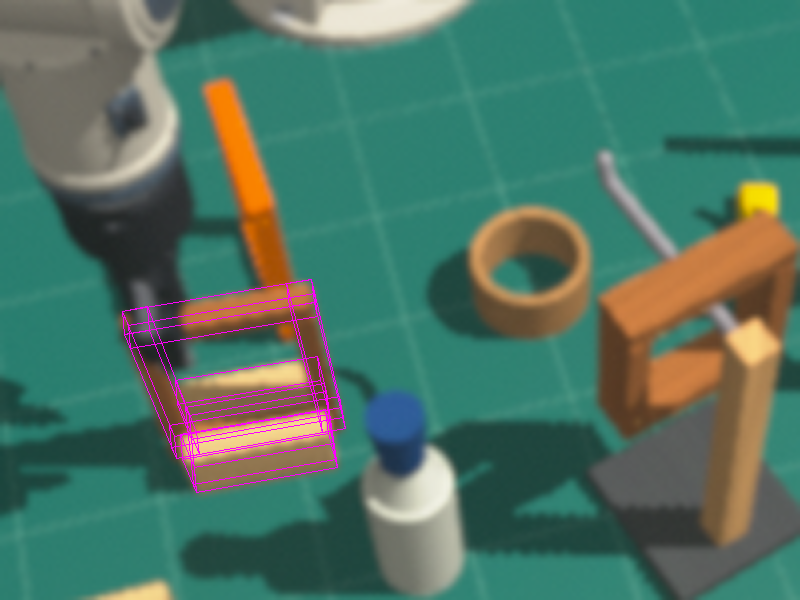

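```bash
python3 go.py 473 -204 300 1.489 595.4 76.6 330 1.837
```

```text
turn [0.13 0.11 0.01] shift [  -0.5    0.2 -149. ]
turn [  0.11   0.13 -19.93] shift [ 289.1   99.4 -179.3]
```

>>> play_rows([
  [[0,0,0],[0,0,-15],0.55],
  [[0,0,0],[0,0,-45],0.6],
  [[0,0,0],[0,0,-95],0.6],
  [[0,0,0],[0,0,-145],0.6],
  [[0,0,0],[0,0,-180],0.6],
  [[0,0,-5],[60,10,-185],0.6],
  [[0,0,-10],[105,30,-185],0.6],
  [[0,0,-15],[150,50,-185],0.6],
  [[0,0,-20],[195,70,-185],0.6],
  [[0,0,-20],[240,85,-180],0.6],
  [[0.1,0.1,-20],[280,97,-179],0.6],
  [[0.1,0.1,-20],[289,99,-179],0.6],
  [[0.1,0.1,-20],[289,99,-179],0.6],
  [[0.1,0.1,-20],[289,99,-179],0.6],
  [[0.1,0.1,-20],[289,99,-179],0.6],
])

```text
clock: 12.65
eef_pos: [594.6, 75.0, 329.8]
tcp_rot: [-3.142, 0.001, 1.837]
contact_force: [0.4, -0.4, -0.1]
opening: 0.605
```

Run:
```python
from look import *
m=[('deep',(587.5,105.5,240,.267))]
s,p=look('w9.png',m)
look('s9.png',[('slim',(475,-172,156,-.083)),('narrow',(475,-172,0,-.083))],'scene',(130,330,120,270),4)
print(s['clock'],s['eef_pos'],s['tcp_rot'],s['opening'],s['contact_force'])
```

```text
12.65 [594.59168696  74.98338671 329.83871686] [-3.14154636e+00  9.09800455e-04  1.83687000e+00] 0.6048735570684491 [ 0.35936589 -0.42610226 -0.14042993]
```

View pics/w9.png

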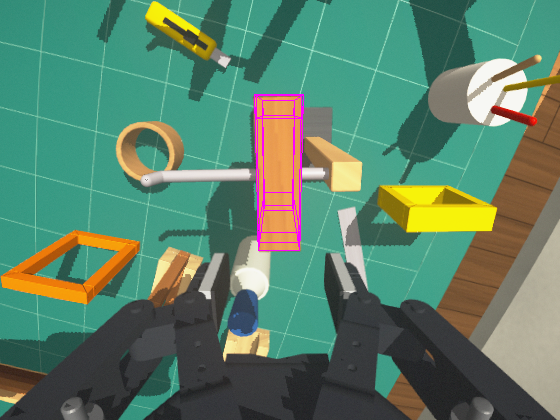

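View pics/s9.png

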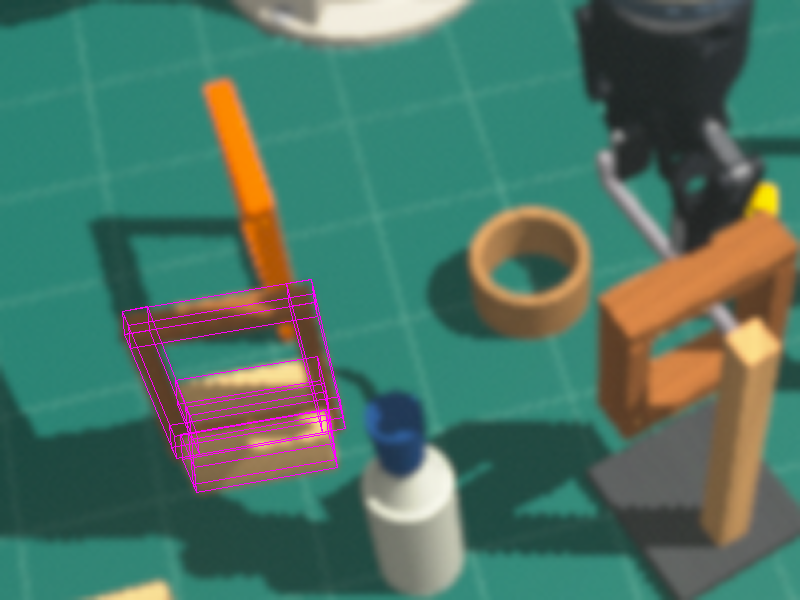

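>>> play_rows([
  [[0,0,0],[1,1,30],0.6],
  [[0,0,0],[1,1,60],0.6],
  [[0,0,0],[1,1,80],0.6],
  [[0,0,0],[1,1,97],0.6],
  [[0,0,0],[1,1,98],0.6],
  [[0,0,0],[1,1,98],0.6],
])

```text
clock: 13.35
eef_pos: [595.5, 75.6, 232.4]
tcp_rot: [3.141, 0.001, 1.836]
contact_force: [0.2, -0.0, -0.2]
opening: 0.598
```

Run:
```python
from look import *
m=[('deep',(587.5,105.5,240,.267))]
s,p=look('w10.png',m)
print(s['clock'],s['eef_pos'],s['tcp_rot'],s['opening'],s['contact_force'])
```

```text
13.35 [595.47459743  75.55584367 232.36098536] [3.14137271e+00 8.04330565e-04 1.83562943e+00] 0.5975643841361201 [ 0.1816372  -0.04798685 -0.21002665]
```

View pics/w10.png

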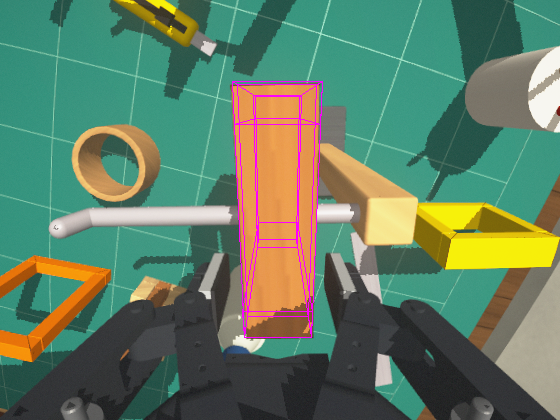

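>>> play_rows([
  [[0,0,0],[0,0,0],0.42],
  [[0,0,0],[0,0,0],0.35],
  [[0,0,0],[0,0,0],0.2],
  [[0,0,0],[0,0,0],0.1],
  [[0,0,0],[0,0,0],0],
  [[0,0,0],[0,0,0],0],
  [[0,0,0],[0,0,0],0],
  [[0,0,0],[0,0,0],0],
], newtons=70)

```text
clock: 14.2
eef_pos: [596.7, 75.7, 234.6]
tcp_rot: [3.138, 0.002, 1.836]
contact_force: [-0.1, -0.7, 6.7]
opening: 0.38
```

Run:
```python
from look import *
m=[('deep',(587.5,105.5,240,.267))]
s,p=look('w11.png',m)
print(s['clock'],s['eef_pos'],s['tcp_rot'],s['opening'],s['contact_force'])
R=Ro.from_euler('xyz',s['tcp_rot']); print(R.inv().apply(np.array([587.5,105.5,240])-s['eef_pos']))
```

```text
14.2 [596.73107529  75.67370166 234.55102139] [3.13776217e+00 1.64157613e-03 1.83593118e+00] 0.3802829908843634 [-0.06909957 -0.68654482  6.70131616]
[31.19400174 -1.07177342 -5.5043391 ]
```

View pics/w11.png

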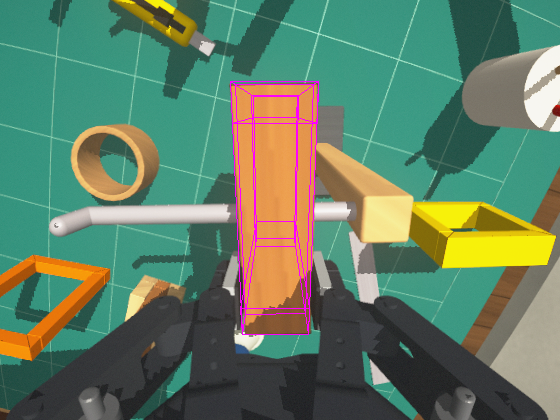

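>>> play_rows([
  [[0,0,0],[0,0,-8],0],
  [[0,0,0],[0,0,-18],0],
  [[0,0,0],[0,0,-30],0],
  [[0,0,0],[0,0,-36],0],
  [[0,0,0],[0,0,-38],0],
  [[0,0,0],[0,-8,-38],0],
  [[0,0,0],[0,-22,-38],0],
  [[0,0,0],[0,-42,-38],0],
  [[0,0,0],[0,-65,-38],0],
  [[0,0,0],[0,-90,-38],0],
  [[0,0,0],[0,-115,-38],0],
  [[0,0,0],[0,-140,-40],0],
  [[0,0,0],[0,-155,-50],0],
  [[0,0,0],[0,-160,-75],0],
  [[0,0,0],[0,-160,-105],0],
  [[0,0,0],[0,-160,-120],0],
  [[0,0,0],[0,-160,-120],0],
  [[0,0,0],[0,-160,-120],0],
])

```text
clock: 16.05
eef_pos: [440.8, 33.6, 353.0]
tcp_rot: [3.139, 0.001, 1.836]
contact_force: [-0.2, -0.2, -2.7]
opening: 0.378
```

```bash
python3 - <<'E'
from look import *
s=r.sense()
R=Ro.from_euler('xyz',s['tcp_rot']); o=R.apply([31.2,0,-5.5])+s['eef_pos']; yaw=s['tcp_rot'][2]-np.pi/2
s,p=look('w12.png',[('deep',(*o,yaw))])
look('s12.png',[('deep',(*o,yaw))],'scene',(150,430,50,260),2.5)
print(s['clock'],s['eef_pos'],s['tcp_rot'],s['opening'],s['contact_force'])
E
python3 go.py 629.9 -331.7 350 1.601
```

```text
16.05 [440.75785533  33.64548388 353.00334062] [3.13864042e+00 1.48275434e-03 1.83587339e+00] 0.37751747979345684 [-0.17976681 -0.15783515 -2.74425105]
turn [ 0.09  0.06 13.46] shift [-402.2   86.8    3. ]
```

View pics/w12.png

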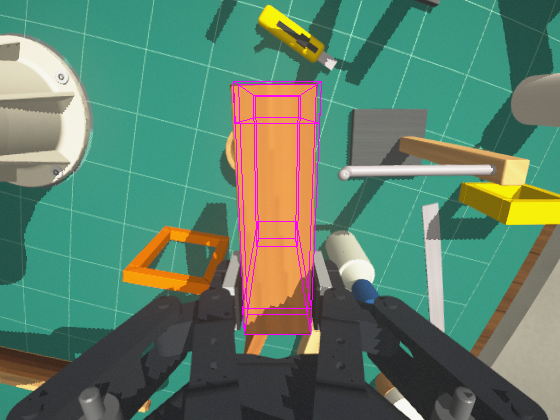

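View pics/s12.png

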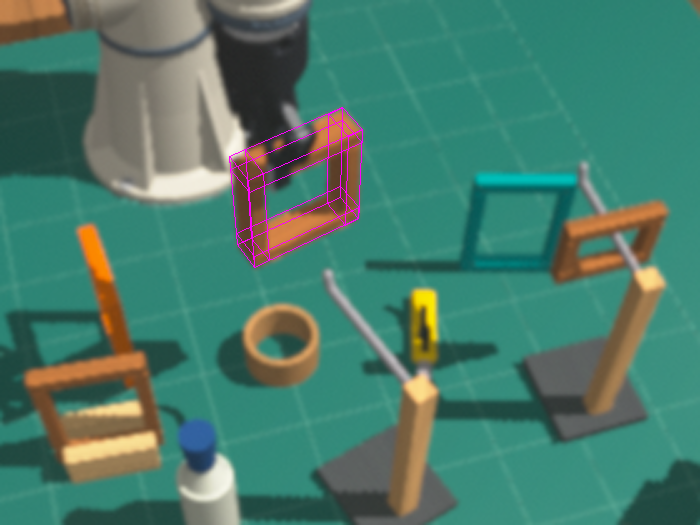

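>>> play_rows([
  [[0,0,1],[-15,3,0],0],
  [[0,0,2],[-45,10,0],0],
  [[0,0,4],[-85,18,0],0],
  [[0,0,6],[-125,27,0],0],
  [[0,0,8],[-165,36,0],0],
  [[0,0,10],[-205,45,0],0],
  [[0,0,12],[-245,53,0],0],
  [[0,0,13.5],[-285,62,0],0],
  [[0,0,13.5],[-325,70,0],0],
  [[0,0,13.5],[-360,78,0],0],
  [[0.1,0,13.5],[-388,84,0],0],
  [[0.1,0,13.5],[-402,87,3],0],
  [[0.1,0,13.5],[-402,87,3],0],
  [[0.1,0,13.5],[-402,87,3],0],
  [[0.1,0,13.5],[-402,87,3],0],
])

```text
clock: 17.65
eef_pos: [629.6, -330.2, 349.8]
tcp_rot: [-3.141, 0.0, 1.601]
contact_force: [-0.2, -0.6, -3.8]
opening: 0.382
```

```bash
python3 chk.py deep 31.2 5.5 wide 13;python3 go.py 629.9 -331.7 160 1.601
```

```text
frame origin [ 628.7 -299.   355.3] 0.03 foot z 251.28305507370175
17.65 [ 629.59635774 -330.21764271  349.79016949] [-3.14086223e+00  2.27974676e-04  1.60109638e+00] 0.3823620491377231 [-0.17662946 -0.55416647 -3.77642231]
turn [0.02 0.06 0.01] shift [-1.000e+00 -1.000e-01  1.905e+02]
```

View pics/w13.png

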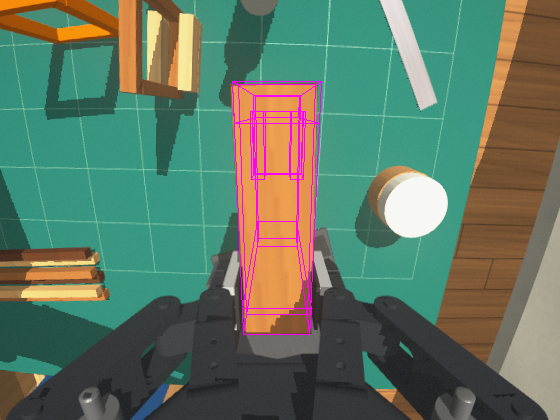

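View pics/t13.png

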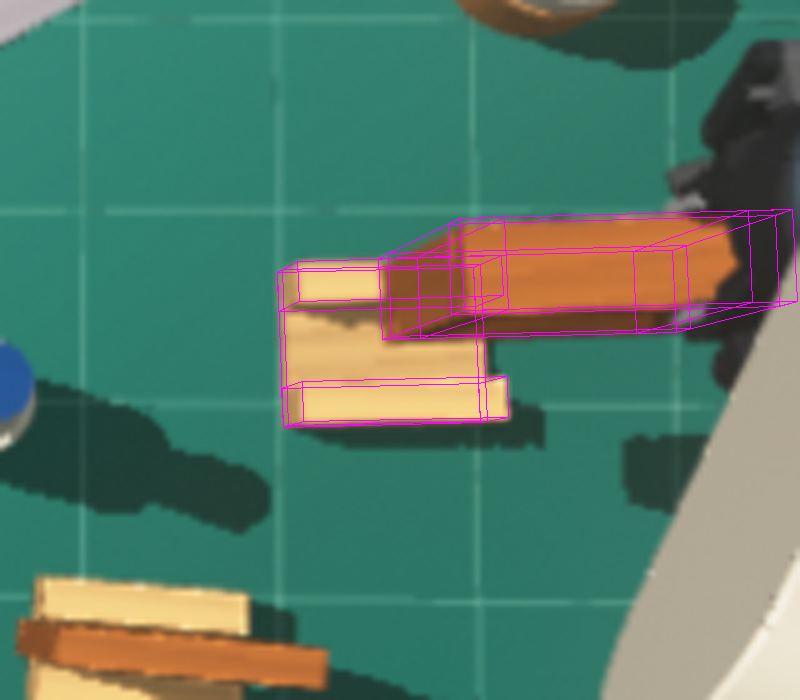

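>>> play_rows([
  [[0,0,0],[-1,0,15],0],
  [[0,0,0],[-1,0,45],0],
  [[0,0,0],[-1,0,80],0],
  [[0,0,0],[-1,0,115],0],
  [[0,0,0],[-1,0,145],0],
  [[0,0,0],[-1,0,170],0],
  [[0,0,0],[-1,0,186],0],
  [[0,0,0],[-1,0,194],0],
  [[0,0,0],[-1,0,195],0],
  [[0,0,0],[-1,0,195],0],
  [[0,0,0],[-1,0,195],0],
])

```text
clock: 18.9
eef_pos: [630.8, -332.2, 157.1]
tcp_rot: [3.139, 0.002, 1.601]
contact_force: [0.0, -0.8, -3.5]
opening: 0.382
```

```bash
python3 chk.py deep 31.2 5.5 wide 14;python3 go.py 629.9 -331.7 135 1.601
```

```text
frame origin [ 629.9 -301.   162.5] 0.03 foot z 58.514012354476506
18.9 [ 630.821972   -332.18252254  157.08600706] [3.13910993e+00 2.30651256e-03 1.60119061e+00] 0.38202574023529134 [ 0.04738442 -0.8165309  -3.5464703 ]
turn [0.1  0.11 0.01] shift [ 0.3 -0.6 21.6]
```

View pics/w14.png

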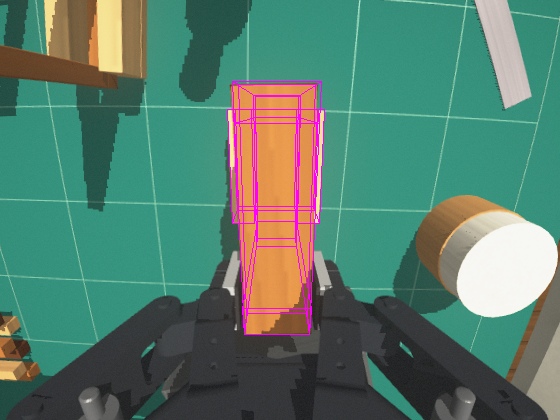

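View pics/t14.png

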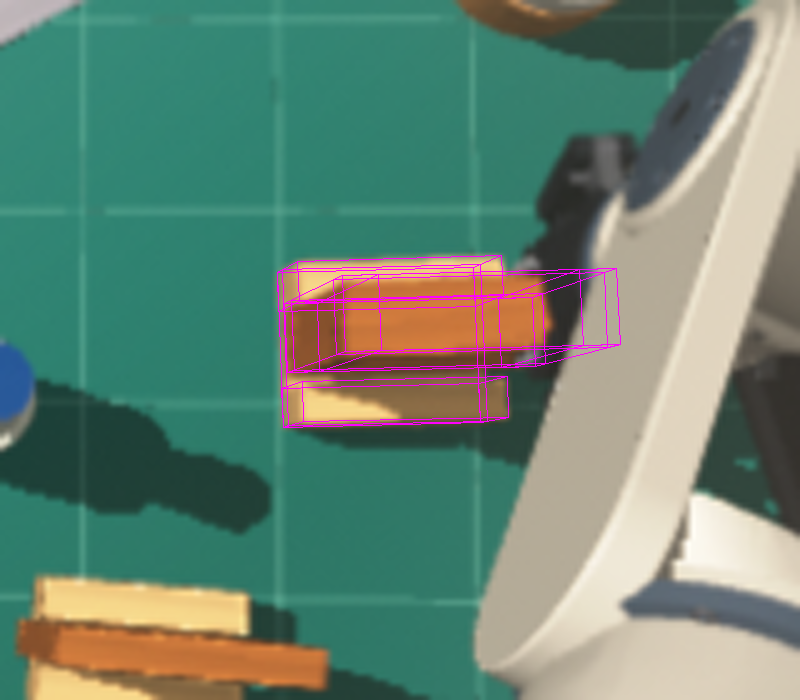

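View pics/s14.png

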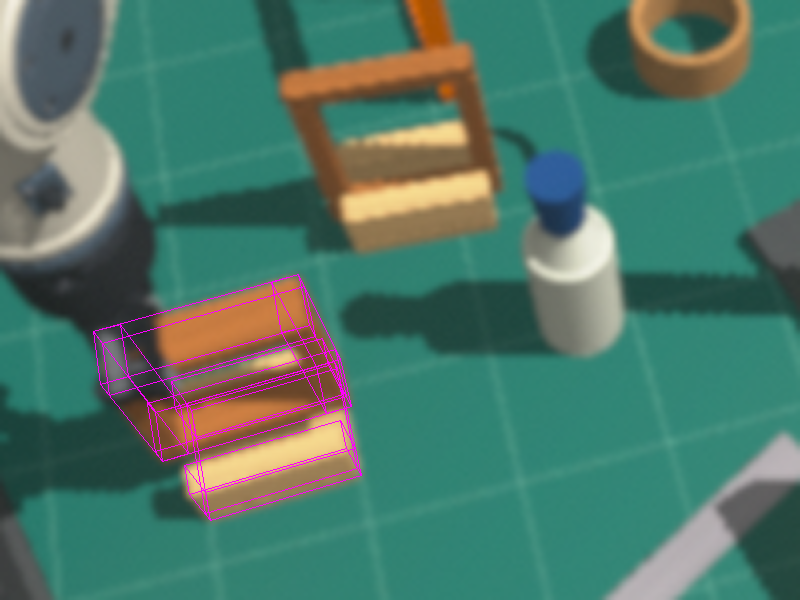

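>>> play_rows([
  [[0.1,0.1,0],[0,-0.6,3],0],
  [[0.1,0.1,0],[0,-0.6,8],0],
  [[0.1,0.1,0],[0,-0.6,14],0],
  [[0.1,0.1,0],[0,-0.6,20],0],
  [[0.1,0.1,0],[0,-0.6,24],0],
  [[0.1,0.1,0],[0,-0.6,24],0],
])

```text
clock: 19.65
eef_pos: [629.4, -331.8, 131.4]
tcp_rot: [-3.14, -0.001, 1.601]
contact_force: [0.4, 0.8, -3.4]
opening: 0.383
```

```bash
python3 chk.py deep 31.2 5.5 wide 15
```

```text
frame origin [ 628.4 -300.6  137. ] 0.03 foot z 32.95025689244642
19.65 [ 629.37863158 -331.76956342  131.42902222] [-3.14014774e+00 -6.80823335e-04  1.60117166e+00] 0.38258663913809227 [ 0.43452074  0.76457383 -3.36948552]
```

View pics/s15.png

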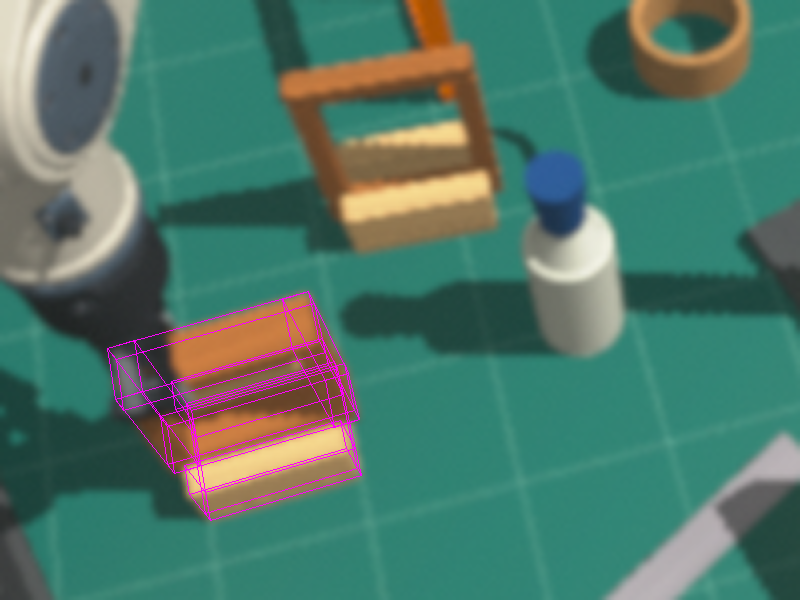

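Entered the groove (foot at about 33 mm) with no contact force. Lowering the rest.

>>> play_rows([
  [[0,0,0],[0,0,5],0],
  [[0,0,0],[0,0,10],0],
  [[0,0,0],[0,0,14],0],
  [[0,0,0],[0,0,17],0],
  [[0,0,0],[0,0,19],0],
  [[0,0,0],[0,0,20],0],
  [[0,0,0],[0,0,20],0],
])

```text
clock: 20.5
eef_pos: [630.0, -332.1, 112.6]
tcp_rot: [3.141, 0.0, 1.601]
contact_force: [-0.4, 0.1, -3.4]
opening: 0.382
```

>>> play_rows([
  [[0,0,0],[0,0,1],0],
  [[0,0,0],[0,0,2],0],
  [[0,0,0],[0,0,3.5],0],
  [[0,0,0],[0,0,3.5],0],
])

```text
clock: 20.9
eef_pos: [630.4, -332.4, 111.0]
tcp_rot: [3.141, 0.001, 1.601]
contact_force: [-3.1, 2.5, 8.7]
opening: 0.386
```

>>> play_rows([
  [[0,0,0],[0,0,0],0.3],
  [[0,0,0],[0,0,0],0.4],
  [[0,0,0],[0,0,0],0.48],
  [[0,0,0],[0,0,0],0.56],
  [[0,0,0],[0,0,0],0.65],
  [[0,0,0],[0,0,0],0.7],
  [[0,0,0],[0,0,0],0.7],
])

```text
clock: 21.6
eef_pos: [630.4, -332.4, 110.9]
tcp_rot: [3.141, 0.001, 1.601]
contact_force: [-0.8, 0.7, 0.8]
opening: 0.698
```

Run:
```python
from look import *
m=[('deep',(629,-300.5,116,.03)),('wide',(629,-300.5,0,.03))]
s,p=look('w16.png',m)
print(s['clock'],s['eef_pos'],s['tcp_rot'],s['opening'],s['contact_force'])
```

```text
21.6 [ 630.37256468 -332.40641048  110.90709851] [3.14060637e+00 8.33787953e-04 1.60113922e+00] 0.6982563141009205 [-0.82818867  0.65927373  0.76457627]
```

View pics/w16.png

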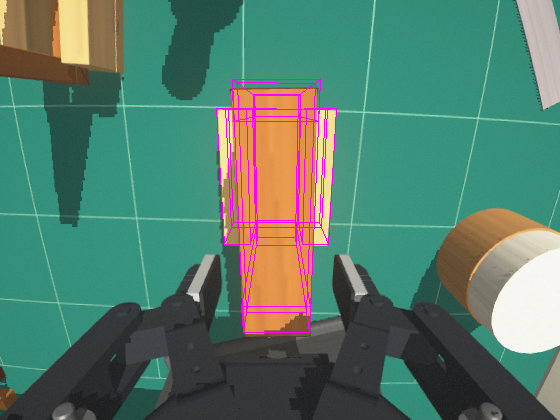

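>>> play_rows([
  [[0,0,0],[0,0,-10],0.7],
  [[0,0,0],[0,0,-35],0.7],
  [[0,0,0],[0,0,-80],0.7],
  [[0,0,0],[0,0,-130],0.7],
  [[0,0,0],[0,0,-180],0.7],
  [[0,0,0],[-40,0,-210],0.7],
  [[0,0,0],[-80,0,-220],0.7],
  [[0,0,0],[-120,0,-220],0.7],
  [[0,0,0],[-150,0,-220],0.7],
  [[0,0,0],[-150,0,-220],0.7],
  [[0,0,0],[-150,0,-220],0.7],
])

```text
clock: 22.75
eef_pos: [634.3, -482.5, 331.1]
tcp_rot: [3.141, 0.0, 1.6]
contact_force: [-0.5, 1.1, 0.8]
opening: 0.701
```

Run:
```python
from look import *
from fit import *
m=[('deep',(629,-300.5,116,.03)),('wide',(629,-300.5,0,.03)),('slim',(475,-172,156,-.083)),('narrow',(475,-172,0,-.083))]
look('w17.png',m)
s,p1=look('s17.png',m,'scene',(70,330,130,330),3)
s,p2=look('t17.png',m,'top',(300,500,120,300),4)
print(s['clock'],s['eef_pos'],s['contact_force'])
for n,k,x0,z in(('deep','deep_frame',[629,-300,3],116),('slim','slim_frame',[475,-172,-8],156)):
    V=[]
    for p in(p1,p2):
        ds=r.silhouettes(p,k); c=proj(p,[[x0[0],x0[1],z-40]])[0]
        d=min(ds,key=lambda d:np.hypot(*(np.array(d['location'])-c))); print(k,d['location'],c.round(),round(d['conf'],2)); V.append((p,d['mask']))
    b=fit(n,V,x0,z); print(n,b.x.round(1),b.fun)
for k,(q) in(('glue_bottle',(335,198)),('tape_roll',(281,289)),('knife',(212,268))):
    print(k,[(round(d['conf'],2),d['location']) for d in r.silhouettes(p2,k)[:2]],q)
```

```text
22.85 [ 634.83601717 -481.16656643  331.4502048 ] [-0.01104627  0.47380795  0.54464371]
deep_frame [146.4, 277.7] [152. 279.] 0.86
deep_frame [424.8, 186.7] [423. 187.] 0.61
deep [ 628.7 -302.7    5.1] 0.15244324033096796
slim_frame [181.0, 200.6] [188. 208.] 0.63
slim_frame [371.6, 248.1] [373. 250.] 0.56
slim [ 475.6 -174.9   -7.8] 0.20634648011797735
glue_bottle [(0.68, [334.9, 199.2])] (335, 198)
tape_roll [(0.88, [268.0, 284.7]), (0.67, [368.1, 244.0])] (281, 289)
knife [(0.72, [213.2, 267.8])] (212, 268)
```

View pics/w17.png

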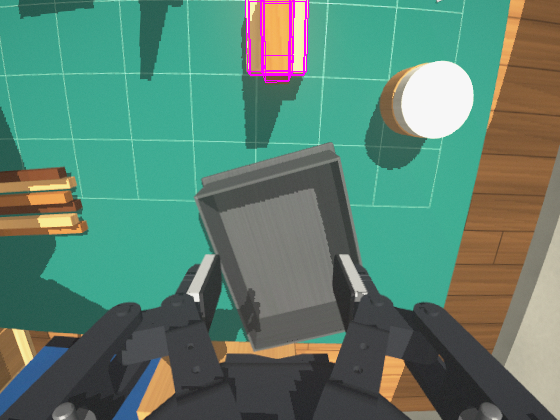

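View pics/s17.png

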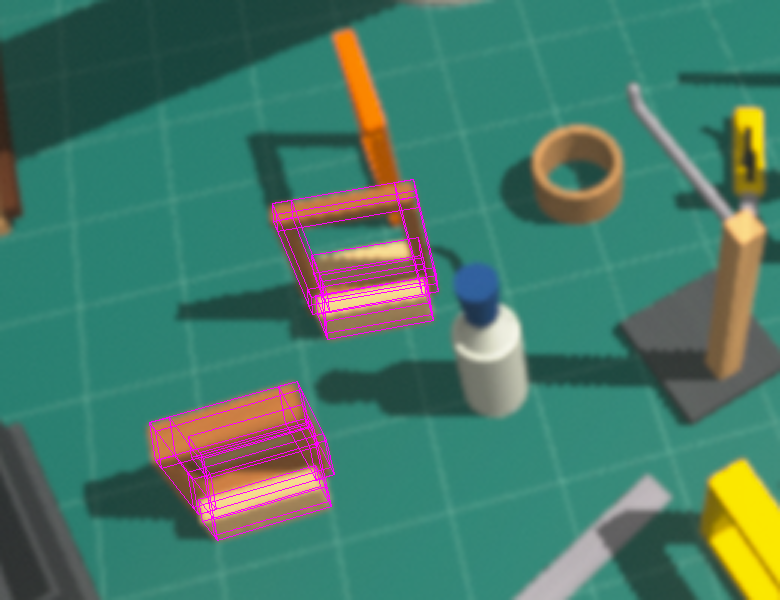

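View pics/t17.png

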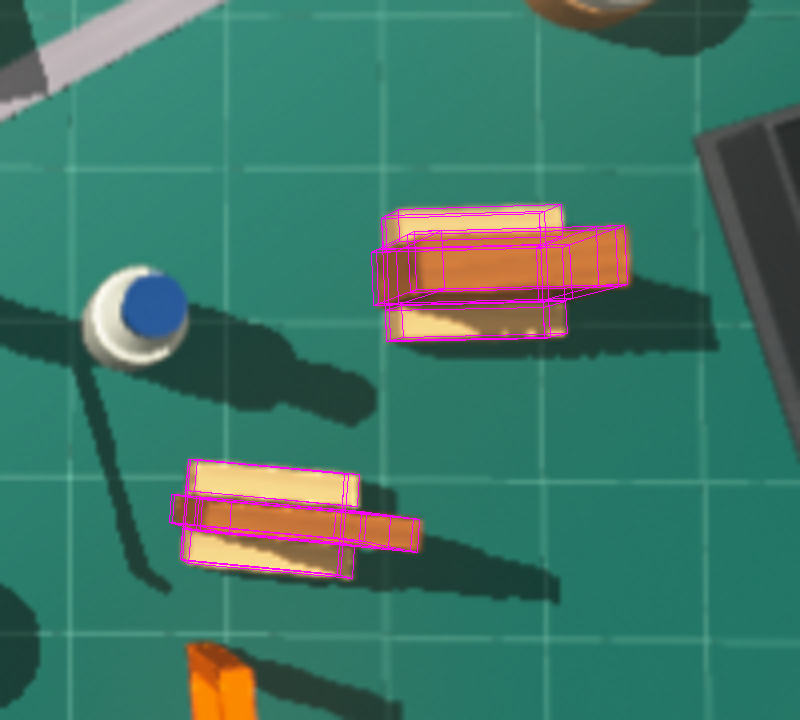

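Run:
```python
from look import *
s,p=look('t18.png',[],'top')
a=p['color'][:,:,::-1]; b=cv2.imread('pics/top0.png')
cv2.imwrite('pics/cmp.png',np.vstack([cv2.resize(x[190:300,80:340],None,fx=2.6,fy=2.6) for x in(b,a)]))
print(s['contact_force'],s['qvel'].round(4))
```

```text
[ 0.38586769 -0.55370286 -0.70732014] [-0.0041  0.0031 -0.0005 -0.0002  0.     -0.0003]
```

View pics/cmp.png

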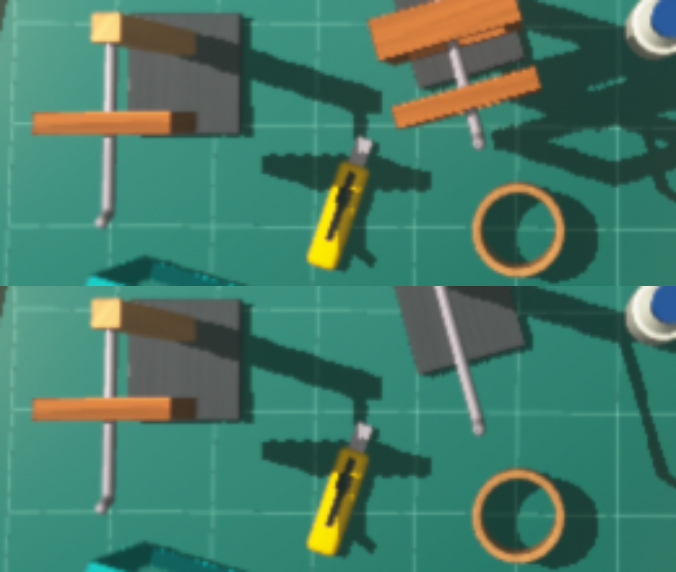

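Before (top) and after (bottom), the wet frame, knife, tape roll and bottle are in the same pixel positions, so I am handing the job in.

```bash
python3 -c "
from rig import r
print(r.sign_off())"
```

```text
the job is handed in; nothing more can be done
None
```

Both frames are off the peg and standing in their blocks: the slim frame in the narrow groove, the deep frame in the wide one. The job was handed in at about 23 s. Each was gripped by its top rail, lifted over the peg's turned-up tip, lowered in with no contact until it met the groove floor (8.7 to 13 N), and released there.

**Final positions:** a two-camera outline fit put both frames within about 1 mm across and 3 mm along the groove centres, and within about 0.02 rad of the groove direction. The outlines overlapped only moderately (fit costs of 0.15 and 0.21). The heights come from the arm's reading at floor contact, not from the cameras.

**Bystanders:** the wet frame, knife, tape roll and bottle look unmoved in before-and-after top views, and the arm ended clear of everything.

**One disagreement:** the network placed the tape roll about 14 pixels from its first reading. The pictures show the roll in the same place, so I took that as a partial mask.

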